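# Make up two vacuum-fitting kits

### The job

Make up two kits of vacuum fittings from the stock standing on the bench. In the three-bay tray, starting from the end with the tab, stand the long nipple, then the conical reducer, then the angle valve, one to a bay; in the two-bay tray stand the gauge head in the bay next to the tab and the capped stub in the other, all upright on the bay floors. Leave the spare hex coupling, the bottle and the wrench where they are.

Things in the scene. Friction and masses are not known exactly. Their poses are not given: they have to be found in the camera images.
- long_nipple: Straight steel tube with a flange at each end, standing upright, 80 mm tall: flanges 40 mm dia and 12 mm thick, tube 26 mm dia between them (from 12 to 68 mm up; a grip on the upper flange, about 66 mm up, is good), dark bore in the top. About 0.25 kg. Origin: centre of the underside, on the part's axis; z up along the axis.
- reducer: Conical steel reducer standing on its wide end, 70 mm tall: lower flange 55 mm dia, 8 mm thick; cone narrowing from 42 mm to a 24 mm dia neck at 38 mm up; neck to 58 mm; upper flange 30 mm dia from 58 to 70 mm up (a grip on the upper flange, about 63 mm up, is good), dark bore in the top. About 0.25 kg. Origin: centre of the underside, on the part's axis; z up along the axis.
- angle_valve: Aluminium angle valve standing upright, 80 mm tall: base flange 40 mm dia, body 34 mm dia to 44 mm up, a short side port along its +x that reaches 27 mm from the axis (22 mm dia flange, centre 26 mm up), and on top a ribbed black hand knob about 39 mm dia over the ribs (36 mm core) from 52 to 80 mm up that does not turn and may be gripped. About 0.3 kg. Origin: centre of the underside, on the part's axis; z up along the axis.
- gauge_head: Vacuum gauge head standing upright, 84 mm tall: steel base flange 40 mm dia and 8 mm thick, stem 20 mm dia, and a grey plastic box-shaped housing from 34 to 84 mm up, 46 mm along its x and 34 mm along its y, with a black socket on top. About 0.2 kg. Origin: centre of the underside, on the part's axis; z up along the axis.
- capped_stub: Steel stub: base flange 40 mm dia and 10 mm thick with a plain closed tube 25 mm dia standing up from it, 64 mm tall over all. About 0.22 kg. Origin: centre of the underside, on the part's axis; z up along the axis.
- hex_coupling: Spare steel hexagonal coupling, 36 mm across flats, 45 mm tall, dark bore in the top, loose among the stock; belongs to neither kit, leave alone. Origin: centre of the underside.
- tray_three: White plastic tray 238 x 82 mm, fixed to the bench, three bays in a row along its x. A flat tab 24 mm long and 40 mm wide sticks out at the rim of its +x end. Bays: floor 4 mm above the bench, each 74 x 74 mm inside, walls and dividers 4 mm thick and 20 mm high (above the bench). Origin: centre of the underside, on the bench; bay centres at x = +78 mm (tab end), 0 and -78 mm, y = 0.
- tray_two: White plastic tray 160 x 82 mm, fixed to the bench, two bays in a row along its x. A flat tab 24 mm long and 40 mm wide sticks out at the rim of its +x end. Bays: floor 4 mm above the bench, each 74 x 74 mm inside, walls and dividers 4 mm thick and 20 mm high (above the bench). Origin: centre of the underside, on the bench; bay centres at x = +39 mm (tab end) and -39 mm, y = 0.
- bottle: White plastic bottle with a blue cap, 60 mm dia, 150 mm tall, standing to the robot's right of the trays; bystander, leave alone. Origin: centre of the underside.
- wrench: Steel wrench 180 mm long lying on the bench to the robot's left of the trays; bystander, leave alone. Origin: underside, near its middle; x along it.
Things that resemble listed ones, but are neither listed nor needed, are in the scene too. What is shaped like the long_nipple but red is not meant.

How it is judged (in metres and radians):
At the end, for the whole second after the job is handed in: Each of the five fittings stands in its own bay: upright within 0.15 rad, its underside on the bay floor (less than 10 mm above the bench level of the tray), its axis within 18 mm of the bay's centre along both tray axes, at rest (slower than 20 mm/s) (x of long_nipple in the frame of tray_three between 0.06 and 0.096 m and y of long_nipple in the frame of tray_three between -0.018 and 0.018 m and z of each of long_nipple, reducer, angle_valve in the frame of tray_three below 0.01 m and angle between each of long_nipple, reducer, angle_valve, gauge_head, capped_stub's own z axis and vertical below 0.15 rad and linear speed of each of long_nipple, reducer, angle_valve, gauge_head, capped_stub below 0.02 m/s and x of reducer in the frame of tray_three between -0.018 and 0.018 m and y of reducer in the frame of tray_three between -0.018 and 0.018 m and x of angle_valve in the frame of tray_three between -0.096 and -0.06 m and y of angle_valve in the frame of tray_three between -0.018 and 0.018 m and x of gauge_head in the frame of tray_two between 0.021 and 0.057 m and y of gauge_head in the frame of tray_two between -0.018 and 0.018 m and z of each of gauge_head, capped_stub in the frame of tray_two below 0.01 m and x of capped_stub in the frame of tray_two between -0.057 and -0.021 m and y of capped_stub in the frame of tray_two between -0.018 and 0.018 m); the robot touches nothing.
It fails at once if the spare hex coupling is moved more than 30 mm or knocked over (distance of hex_coupling from where it was at the start of the episode above 0.03 m or angle between hex_coupling's own z axis and vertical above 0.5 rad).
It fails at once if the bottle is moved more than 30 mm or knocked over (distance of bottle from where it was at the start of the episode above 0.03 m or angle between bottle's own z axis and vertical above 0.4 rad).
It fails at once if the wrench is moved more than 30 mm (distance of wrench from where it was at the start of the episode above 0.03 m).
It also fails if it takes over 128 s, if anything falls off the work surface, if the arm or the gripper's body presses on something with over 40 N, if the wrist force passes 120 N, or if a joint passes its speed limit or range.

### The arm

A 6-joint arm with a two-finger parallel gripper is mounted at the origin on the work surface. World frame = base frame: x ahead of the robot, y to its left, z up, the work surface at z = 0. Lengths are in mm, angles in rad, forces in N, time in s.
With the tool pointing down it reaches from about 350 to 975 mm from the base axis. Payload 7.1 kg.
Tool frame: the origin (TCP) lies on the front face of the gripper's body, between the roots of the fingers; the fingertips stand 80 mm ahead of it and the grasp point (between the pads) lies 61 mm ahead of it; z points along the fingers, y is the line along which they close (so a half turn about z gives the same grasp; the last joint's range is limited). The gripper opens to 88 mm and grips with 3 to 60 N. Pads are 20 mm wide; open, the fingers measure 115 mm over their backs; the gripper's body (75 mm by 178 mm) begins 61 mm behind the grasp point.
Start: joints at [1.083, 0.423, 1.63, -0, 1.089, -0.019], TCP at [282.353, 557.568, 302.675] pointing down, gripper open.
Joint ranges: [-3, 3], [-0.9, 2.11], [0.09, 2.58], [-1.31, 4.45], [0.11, 2.69], [-2.54, 2.54]. Speed limits (rad/s): [2.39, 2.39, 3.01, 3.14, 3.14, 3.14].

### API

Orientations are given as a rotation vector (axis times angle).
In Python, from workcell import readout, vision, close_job gives the robot as it stands.
- The arm moves only by the tool servo_tool, never from a script. Its argument "plan" is a list that holds one entry, the list of rows, each a list of 7 numbers: the gripper command: -1 is fully open, 1 is shut, values between are in proportion, then the shift along the world's x, y, z in units of 40 mm (1.0 is 40 mm), then the turn, a rotation vector about the world's x, y, z in units of 5 degrees (1.0 is 5 degrees). A call has 1 to 5 rows; each row shifts and turns the commanded pose from where the row before left it; what a row does not reach is not made up. A row lasts 1/12 s, in which the tool goes at most 41.7 mm and 7.16 degrees, less where a joint would pass 70% of its speed; a pose out of reach is approached as far as the arm can. A call is refused whole if a number of a shift passes 1 or a number of a turn 1, either way. A call with a gripper value outside its range is refused whole. The fingers move at their own pace and stop on an object; the grip force is fixed at half the most. Time passes only in rows, so rows that do not move let the fingers close. It gives the time, the measured TCP pose, the force, the opening and the grip force at its end, in the units of the state.
- readout.get_obs(): the state, without advancing time (a new reading comes with each control period).
- vision.get_image(name): name is "scene" or "top" or "wrist"; returns the picture (420x560x3 uint8, red, green, blue); there is no depth.
- vision.camera_params(name): a dict with "fx", "fy", "cx", "cy" (pixels), "rvec" (rotation vector, rad) and "tvec" (3), from world to camera coordinates, as OpenCV has them; the wrist camera has in their place "hand_eye" (4x4, takes a point from camera to tool coordinates, whose origin is the TCP and whose axes are the flange's). Camera axes: x right, y down, z forward; pixel columns grow to the right and rows downward; lengths in mm; the calibration is good to about 2 mm. The wrist camera is an equidistant fisheye: a pixel r from the principal point sees the ray r / f radians off the axis. A picture is of the moment at which its call begins: read the wrist's pose just before it. camera_params takes no time and is no camera call.
- close_job(): hands the job in; it is judged then, once.
The state is a dict: "t": time; "qpos": joint angles; "qvel": joint speeds; "joint_torque": joint torques, N m; "ee_pos": TCP position; "orientation": TCP orientation; "ft_force": force on the tool from outside, world axes, zero at the start; "moment": the same for the moment, N m; "width": finger opening in mm; "grasp_force": force on a finger pad.
Only numpy, scipy, OpenCV 4.12 (cv2) and the standard library are available. Lean on these libraries where they do the work, as an engineer would, in place of code of your own. Each camera call takes 0.05 s, during which the arm holds its last target. There are 200 camera calls.

## Working session

There is one attempt and no reset: what is moved stays moved. The work goes in short steps, Python scripts to look and compute and a tool call to move; the robot and the scene stay as the last step left them, time stands still between calls to the robot, and variables do not carry over. Pictures are saved under pics/ and viewed, at most 14 in all, crops included, and the job is handed in when it is done.

Besides the shell and the picture viewer there is one more tool, called as a command line: name --argument value ..., lists and objects as JSON in quotes. servo_tool: Moves the arm, as the interface text tells. Its arguments: {"type":"object","properties":{"plan":{"type":"array"}},"required":["plan"]}

```bash
mkdir -p pics
python3 - <<'E'
from workcell import readout, vision
import cv2,numpy as np
for n in("scene","top"):
    cv2.imwrite(f"pics/{n}0.png",cv2.cvtColor(vision.get_image(n),cv2.COLOR_RGB2BGR))
    print(n,vision.camera_params(n))
print(vision.camera_params("wrist"));o=readout.get_obs();print(o)
E
```

```text
scene {'fx': 534.446339401442, 'fy': 534.446339401442, 'cx': 284.55347202874606, 'cy': 205.91040504762387, 'rvec': array([ 0.86847322,  2.49507729, -1.15243157]), 'tvec': array([ 361.6628852 , -134.36606033, 1608.2491573 ])}
top {'fx': 434.69590865429853, 'fy': 434.69590865429853, 'cx': 279.5614501661332, 'cy': 209.19160311170882, 'rvec': array([ 2.19711574, -2.16831089,  0.07497658]), 'tvec': array([  -4.54702169,  478.7989342 , 1132.47567998])}
{'fx': 325.19226210127806, 'fy': 325.19226210127806, 'cx': 278.08804939094733, 'cy': 210.94428912943354, 'hand_eye': array([[ 6.92661475e-05, -9.61099431e-01, -2.76202605e-01,
         7.62957978e+01],
       [ 9.99999930e-01,  1.67886923e-04, -3.33414247e-04,
        -1.74517558e-01],
       [ 3.66815048e-04, -2.76202562e-01,  9.61099376e-01,
        -8.23452602e+01],
       [ 0.00000000e+00,  0.00000000e+00,  0.00000000e+00,
         1.00000000e+00]])}
{'t': 0.1, 'qpos': array([ 1.08302315e+00,  4.23791732e-01,  1.63061331e+00, -2.91025286e-05,
        1.08862418e+00, -1.89605544e-02]), 'qvel': array([-0.00125343, -0.00336204, -0.00265331, -0.00122071,  0.0001963 ,
       -0.00073104]), 'joint_torque': array([ 2.26028970e-05, -5.45615923e+01, -2.74325538e+01,  6.44340017e-02,
        1.88108889e-02, -9.40474638e-05]), 'ee_pos': array([282.16420252, 557.23116558, 301.96241345]), 'orientation': array([-7.29585158e-01, -3.05535586e+00,  2.19443025e-03]), 'ft_force': array([0.16711188, 0.31239085, 0.63618252]), 'moment': array([ 0.00479869, -0.00029771, -0.00710596]), 'grasp_force': 0.0, 'width': 87.80105920166626}
```

View pics/scene0.png

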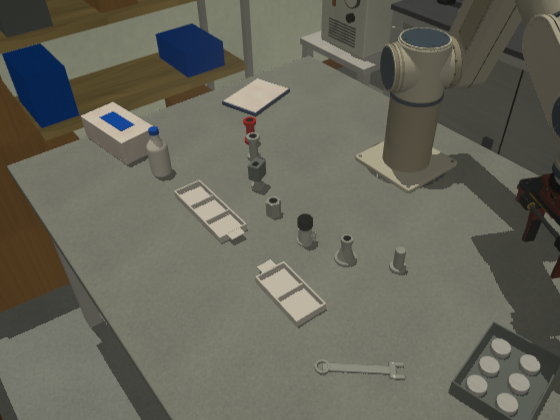

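View pics/top0.png

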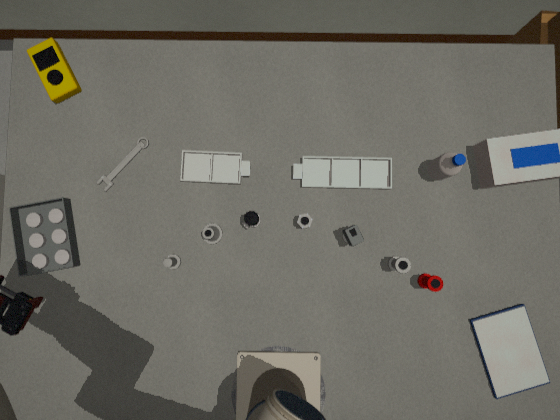

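The top view shows, from left to right: stub (172,262), reducer (210,233), valve (251,219), hex (304,221), gauge (352,235), steel nipple (401,265) and the red decoy (431,283). The tray tabs face each other. In the scene view, the steel nipple at (253,145) stands in front of the red one at (250,128). I'll zoom in on both.

Run:
```python
import cv2
a=cv2.imread("pics/top0.png")[140:300,150:450];cv2.imwrite("pics/topc.png",cv2.resize(a,(795,424),interpolation=cv2.INTER_NEAREST))
a=cv2.imread("pics/scene0.png")[110:310,170:420];cv2.imwrite("pics/scenec.png",cv2.resize(a,(750,600),interpolation=cv2.INTER_NEAREST))
```

```text
(no output)
```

View pics/topc.png

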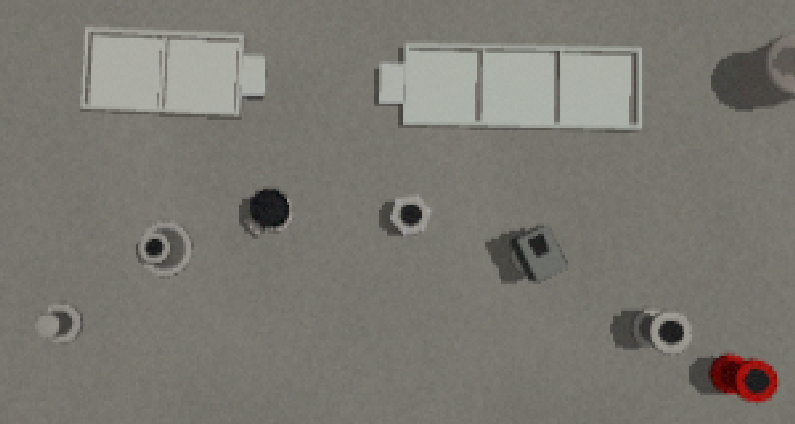

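View pics/scenec.png

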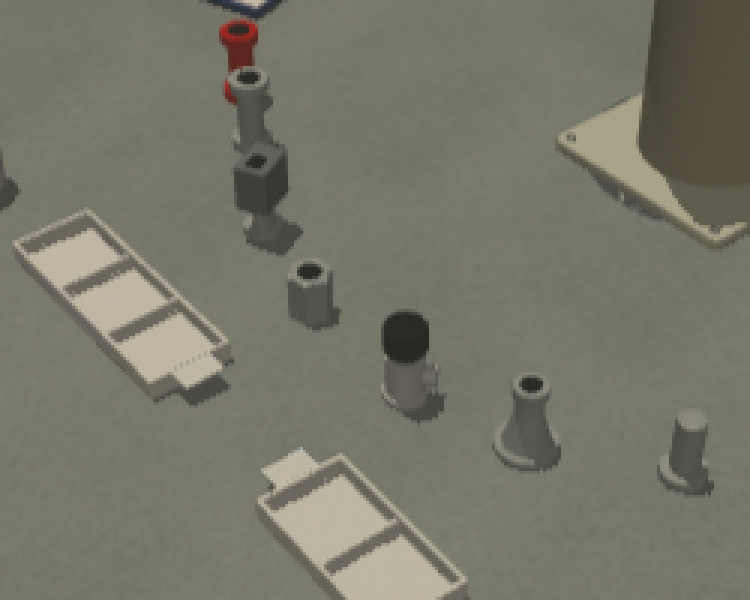

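The crops confirm the choices: the grey nipple is at top-crop (671,331) and the red one at (756,381). Next I'll triangulate the tops and the tray rims.

```bash
cat > h.py <<'E'
import numpy as np,cv2
from scipy.spatial.transform import Rotation as R
from workcell import readout,vision
def ray(n,p):
    c=vision.camera_params(n);M=R.from_rotvec(c["rvec"]).as_matrix()
    d=M.T@np.array([(p[0]-c["cx"])/c["fx"],(p[1]-c["cy"])/c["fy"],1]);return -M.T@c["tvec"],d/np.linalg.norm(d)
def wray(p,o):
    c=vision.camera_params("wrist");H=c["hand_eye"];T=R.from_rotvec(o["orientation"]).as_matrix()
    v=np.array([p[0]-c["cx"],p[1]-c["cy"]]);r=np.linalg.norm(v);a=r/c["fx"]
    d=np.array([*(v/max(r,1e-9)*np.sin(a)),np.cos(a)])
    return T@H[:3,3]+np.array(o["ee_pos"]),T@H[:3,:3]@d
def tri(*rs):
    A=sum(np.eye(3)-np.outer(d,d) for _,d in rs);b=sum((np.eye(3)-np.outer(d,d))@o for o,d in rs)
    x=np.linalg.solve(A,b);return x,max(np.linalg.norm(np.cross(x-o,d)) for o,d in rs)
def pl(r,z): o,d=r;return o+d*(z-o[2])/d[2]
tc=lambda x,y:((x+.5)/2.65+150-.5,(y+.5)/2.65+140-.5)
sc=lambda x,y:((x+.5)/3+170-.5,(y+.5)/3+110-.5)
E
python3 - <<'E'
from h import *
np.set_printoptions(precision=1,suppress=True)
for n,a,b in [("nip80",(671,331),(248,78)),("red",(756,381),(238,30)),("reducer70",(154,247),(531,384)),("valve80",(270,208),(405,321)),("gauge84",(539,244),(257,161)),("stub64",(47,326),(691,416)),("hex45",(411,214),(309,270)),
 ("t3a",(405,44),(155,395)),("t3 far-r",(641,48),(15,242)),("t3 near-r",(641,129),(87,211)),("t3 near-l",(403,127),(231,350)),
 ("t2 near-r",(240,117),(343,457)),("t2 far-r",(244,34),(258,500)),("t2 near-l",(81,109),(467,581))]:
    x,e=tri(ray("top",tc(*a)),ray("scene",sc(*b)));print(n,x,round(e,1))
for n,a in [("t3fl",(405,44)),("t3fr",(641,48)),("t3nr",(641,129)),("t3nl",(403,127)),("t2fl",(87,28)),("t2fr",(244,34)),("t2nr",(240,117)),("t2nl",(81,109))]:print(n,pl(ray("top",tc(*a)),20)[:2])
E
```

```text
nip80 [ 340.3 -306.1   77.4] 0.4
red [ 295.6 -385.6   77.1] 0.4
reducer70 [412.9 181.5  68.6] 0.0
valve80 [450.8  71.2  79.8] 0.1
gauge84 [ 419.4 -181.    83.4] 1.1
stub64 [336.9 281.8  63.7] 0.3
hex45 [448.5 -63.6  44.8] 0.2
t3a [621.6 -56.6   3.4] 2.8
t3 far-r [ 618.9 -293.9   18.8] 1.0
t3 near-r [ 538.9 -295.7   14.5] 0.6
t3 near-l [538.8 -57.2   6. ] 0.5
t2 near-r [545.3 107.9  12.3] 0.5
t2 far-r [628.2 105.6  17.2] 1.4
t2 near-l [551.7 267.   15.3] 0.6
t3fl [620.6 -57.5]
t3fr [ 619.5 -294.3]
t3nr [ 537.7 -293.9]
t3nl [536.7 -56.3]
t2fl [632.8 262.7]
t2fr [628.7 104.5]
t2nr [544.6 106.8]
t2nl [550.6 266.2]
```

The measured heights match the listed ones. Tray bay centres:
- **Tray three:** y = -97.5, -175.5 and -253.5, all at x ≈ 578.6.
- **Tray two:** gauge bay at (588,146), stub bay at (590,224).

I'll grip along world x for everything except the gauge, starting with the stub.

servo_tool --plan '[[[-1, 0.09, -0.46, -0.17, 0, 0, -0.84], [-1, 0.09, -0.46, -0.17, 0, 0, -0.84], [-1, 0.09, -0.46, -0.17, 0, 0, -0.84], [-1, 0.09, -0.46, -0.17, 0, 0, -0.84], [-1, 0.09, -0.46, -0.17, 0, 0, -0.84]]]'

```text
t: 0.52
ee_pos: [300.2, 464.5, 268.0]
orientation: [-1.279, -2.869, 0.001]
ft_force: [-0.3, -0.4, -0.2]
width: 87.6
grasp_force: 0.0
```

servo_tool --plan '[[[-1, 0.09, -0.46, -0.17, 0, 0, -0.84], [-1, 0.09, -0.46, -0.17, 0, 0, -0.84], [-1, 0.09, -0.46, -0.17, 0, 0, -0.84], [-1, 0.09, -0.46, -0.17, 0, 0, -0.84], [-1, 0.09, -0.46, -0.17, 0, 0, -0.84]]]'

```text
t: 0.93
ee_pos: [318.3, 372.6, 234.2]
orientation: [-1.781, -2.588, 0.001]
ft_force: [0.4, -0.3, 0.3]
width: 88.2
grasp_force: 0.0
```

servo_tool --plan '[[[-1, 0.09, -0.46, -0.17, 0, 0, -0.84], [-1, 0.09, -0.46, -0.17, 0, 0, -0.84], [-1, 0.09, -0.46, -0.17, 0, 0, -0.84], [-1, 0.09, -0.46, -0.17, 0, 0, -0.84], [-1, 0.09, -0.46, -0.17, 0, 0, -0.84]]]'

```text
t: 1.35
ee_pos: [336.3, 280.6, 200.3]
orientation: [-2.223, -2.22, 0.0]
ft_force: [0.4, 0.2, 0.6]
width: 88.1
grasp_force: 0.0
```

Run:
```python
from h import *
import time
o=readout.get_obs();im=vision.get_image("wrist");cv2.imwrite("pics/w1.png",im[:,:,::-1])
print(o["t"],o["ee_pos"],R.from_rotvec(o["orientation"]).as_matrix().round(3))
# project expected stub top
```

```text
1.35 [336.30172442 280.60522079 200.26354692] [[ 0.001  1.    -0.   ]
 [ 1.    -0.001 -0.   ]
 [-0.    -0.    -1.   ]]
```

View pics/w1.png

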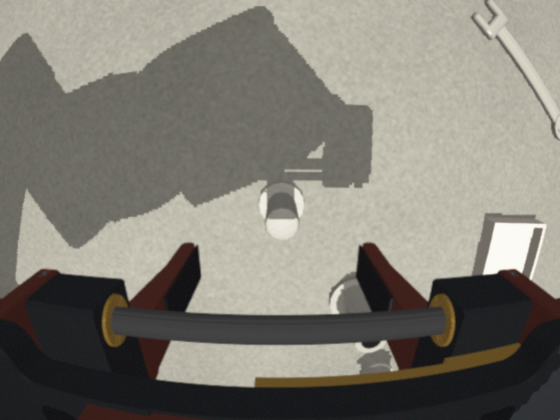

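The stub's top is centred between the fingers at about (282,230). I'll check that against the estimate, then descend.

Run:
```python
from h import *
o=readout.get_obs();print(pl(wray((282,229),o),64), tri(wray((282,229),o),ray("top",tc(47,326))))
```

```text
[337.10453078 277.36177521  64.        ] (array([337.07512184, 280.04133415,  71.59539637]), np.float64(0.030330902338328355))
```

servo_tool --plan '[[[-1, 0.01, 0.02, -0.6, 0, 0, 0], [-1, 0, 0, -0.6, 0, 0, 0], [-1, 0, 0, -0.5, 0, 0, 0], [-1, 0, 0, -0.4, 0, 0, 0], [-1, 0, 0, -0.2, 0, 0, 0]]]'

```text
t: 1.82
ee_pos: [336.1, 282.1, 107.0]
orientation: [-2.218, -2.225, 0.004]
ft_force: [-1.4, 0.2, -0.2]
width: 87.9
grasp_force: 0.0
```

servo_tool --plan '[[[1, 0, 0, 0, 0, 0, 0], [1, 0, 0, 0, 0, 0, 0], [1, 0, 0, 0, 0, 0, 0], [1, 0, 0, 0, 0, 0, 0], [1, 0, 0, 0, 0, 0, 0]]]'

```text
t: 2.23
ee_pos: [337.1, 282.7, 109.5]
orientation: [2.218, 2.224, 0.003]
ft_force: [0.9, 0.3, 0.1]
width: 57.7
grasp_force: 0.0
```

servo_tool --plan '[[[1, 0, 0, 0, 0, 0, 0], [1, 0, 0, 0, 0, 0, 0], [1, 0, 0, 0, 0, 0, 0], [1, 0, 0, 0, 0, 0, 0], [1, 0, 0, 0, 0, 0, 0]]]'

```text
t: 2.65
ee_pos: [337.1, 282.6, 108.8]
orientation: [2.219, 2.224, 0.002]
ft_force: [0.2, 0.7, -2.9]
width: 24.9
grasp_force: 14.7
```

Gripped at 24.9 mm. Next: lift and carry it to tray two's far bay.

servo_tool --plan '[[[1, 0, 0, 0.2, 0, 0, 0], [1, 0, 0, 0.5, 0, 0, 0], [1, 0, 0, 0.6, 0, 0, 0], [1, 0.2, 0, 0.6, 0, 0, 0], [1, 0.4, -0.1, 0.35, 0, 0, 0]]]'

```text
t: 3.07
ee_pos: [359.8, 278.4, 200.7]
orientation: [-2.217, -2.225, 0.0]
ft_force: [0.6, -0.1, -2.6]
width: 24.4
grasp_force: 30.0
```

servo_tool --plan '[[[1, 0.6, -0.2, 0, 0, 0, 0], [1, 0.7, -0.2, 0, 0, 0, 0], [1, 0.7, -0.2, 0, 0, 0, 0], [1, 0.7, -0.2, 0, 0, 0, 0], [1, 0.7, -0.2, 0, 0, 0, 0]]]'

```text
t: 3.48
ee_pos: [497.5, 237.6, 198.9]
orientation: [-2.218, -2.224, 0.002]
ft_force: [1.5, -0.1, -2.4]
width: 24.8
grasp_force: 30.0
```

servo_tool --plan '[[[1, 0.7, -0.2, 0, 0, 0, 0], [1, 0.7, -0.1, 0, 0, 0, 0], [1, 0.5, -0.05, 0, 0, 0, 0], [1, 0.3, 0, 0, 0, 0, 0], [1, 0.1, 0, 0, 0, 0, 0]]]'

```text
t: 3.9
ee_pos: [590.3, 223.9, 198.7]
orientation: [2.22, 2.223, 0.0]
ft_force: [0.4, 0.0, -2.1]
width: 24.9
grasp_force: 30.0
```

servo_tool --plan '[[[1, 0, 0, 0, 0, 0, 0], [1, 0, 0, 0, 0, 0, 0]]]'

```text
t: 4.07
ee_pos: [587.6, 224.2, 198.3]
orientation: [-2.218, -2.224, 0.003]
ft_force: [-0.6, 0.3, -2.9]
width: 24.9
grasp_force: 30.0
```

Run:
```python
from h import *
o=readout.get_obs();im=vision.get_image("wrist");cv2.imwrite("pics/w2.png",im[:,:,::-1]);print(o["ee_pos"],o["orientation"],o["width"])
```

```text
[587.6401754  224.22090829 198.3363599 ] [-2.21803846 -2.22356699  0.00258002] 24.88285667072632
```

View pics/w2.png

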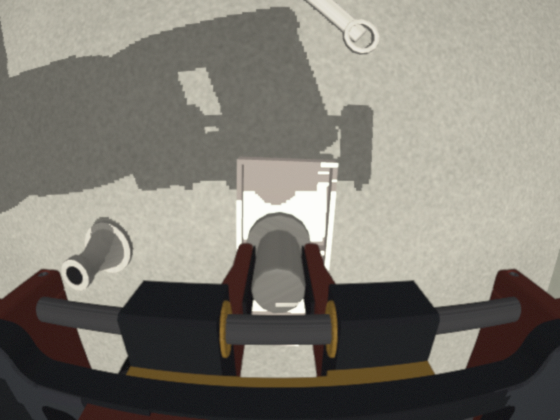

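The stub hangs upright over the bay, and the tray's end rim corners are at (237,160) and (338,162). I'll check those against the top view while lowering.

Run:
```python
from h import *
o=readout.get_obs();o["ee_pos"]=[587.6,224.2,198.3]
for p,q in(((237,160),(81,109)),((338,162),(87,28))):print(pl(wray(p,o),20), tri(wray(p,o),ray("top",tc(*q))))
```

```text
[553.25849452 267.67663302  20.        ] (array([551.97094681, 267.29619708,  13.95547879]), np.float64(0.6280634734925015))
[635.24655859 266.53471027  20.        ] (array([636.20733971, 265.20588153,   8.96339949]), np.float64(1.0719144487720416))
```

servo_tool --plan '[[[1, 0.05, 0, -0.4, 0, 0, 0], [1, 0, 0, -0.5, 0, 0, 0], [1, 0, 0, -0.5, 0, 0, 0], [1, 0, 0, -0.4, 0, 0, 0], [1, 0, 0, -0.2, 0, 0, 0]]]'

```text
t: 4.53
ee_pos: [588.6, 224.2, 116.8]
orientation: [-2.217, -2.224, 0.005]
ft_force: [-0.5, -0.3, -3.0]
width: 24.6
grasp_force: 30.0
```

servo_tool --plan '[[[1, 0, 0, -0.1, 0, 0, 0], [1, 0, 0, 0, 0, 0, 0], [1, 0, 0, 0, 0, 0, 0]]]'

```text
t: 4.78
ee_pos: [590.9, 224.6, 115.4]
orientation: [2.218, 2.224, 0.001]
ft_force: [-0.3, -0.1, -1.8]
width: 24.5
grasp_force: 30.0
```

servo_tool --plan '[[[1, 0.02, 0, -0.04, 0, 0, 0], [1, 0, 0, 0, 0, 0, 0], [-0.4, 0, 0, 0, 0, 0, 0], [-1, 0, 0, 0, 0, 0, 0], [-1, 0, 0, 0, 0, 0, 0]]]'

```text
t: 5.2
ee_pos: [592.0, 224.5, 113.7]
orientation: [2.218, 2.224, 0.002]
ft_force: [0.1, -0.6, 0.2]
width: 40.9
grasp_force: 0.0
```

servo_tool --plan '[[[-1, 0, 0, 0, 0, 0, 0], [-1, 0, 0, 0, 0, 0, 0], [-1, 0, 0, 0.3, 0, 0, 0], [-1, 0, 0, 0.6, 0, 0, 0], [-1, 0, 0, 0.9, 0, 0, 0]]]'

```text
t: 5.62
ee_pos: [589.9, 223.7, 183.7]
orientation: [-2.217, -2.222, 0.008]
ft_force: [-0.1, 0.3, 0.8]
width: 74.5
grasp_force: 0.0
```

Run:
```python
from h import *
o=readout.get_obs();print(o["t"],o["width"],o["ee_pos"])
a=vision.get_image("top")[140:300,150:450,::-1];b=vision.get_image("scene")[110:310,170:420,::-1]
cv2.imwrite("pics/c3.png",np.vstack([cv2.resize(a,(600,320)),np.zeros((5,600,3),np.uint8)]))
c=cv2.resize(a[60:140,100:160+40],None,fx=4,fy=4)
# gauge yaw: grey housing top mask
hsv=cv2.cvtColor(cv2.imread("pics/top0.png"),cv2.COLOR_BGR2HSV);g=cv2.imread("pics/top0.png")
print(g[225:250:2,338:368:2].mean(2).astype(int))
```

```text
5.6167 74.51872155871668 [589.87220217 223.7381516  183.6932128 ]
[[116 114 116 121 109 115 106  73  76 105 116 115 114 113 116]
 [116 101  74  73  61  71  76 105  95 104 106 113 114 115 113]
 [ 73  69  65  50  82 106  90  31  29 110 102 113 113 113 113]
 [ 71  70  50  33 108 106  31  35  30  94 100 106 107 113 113]
 [ 69  68  62  38  74 105  75  32  33  60 107 104 114 113 117]
 [ 68  68  70  48  36 106 107  32  58  86 108 108 105 113 114]
 [ 71  73  63  88  30  76 107 106 108 104 104 106  97 114 116]
 [ 67  71  66  88  50  29 109 107 105 108 103 106 107 112 114]
 [ 69  69  69  66  84  36  80 109 106 108 108 103 110 113 113]
 [ 77  68  67  68  69  54  29 106 108 104 107 115 116 112 118]
 [120  70  69  69  91 117  62  85  99 114 116 116 115 110 116]
 [119 115 116 114 117 116 119 119 114 113 116 115 116 117 116]
 [119 119 116 119 116 116 118 117 115 115 115 115 116 116 118]]
```

View pics/c3.png

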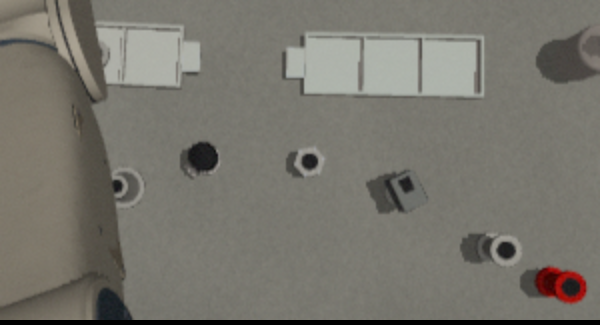

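The stub stands in its bay. Next is the reducer at (413,181.5).

servo_tool --plan '[[[-1, -0.4, -0.1, 0.4, 0, 0, 0], [-1, -0.8, -0.2, 0, 0, 0, 0], [-1, -0.9, -0.2, 0, 0, 0, 0], [-1, -0.9, -0.2, 0, 0, 0, 0], [-1, -0.8, -0.2, 0, 0, 0, 0]]]'

```text
t: 6.13
ee_pos: [437.3, 187.7, 201.3]
orientation: [-2.219, -2.224, 0.001]
ft_force: [0.3, 0.7, 0.2]
width: 87.8
grasp_force: 0.0
```

servo_tool --plan '[[[-1, -0.45, -0.1, 0, 0, 0, 0], [-1, -0.15, -0.05, 0, 0, 0, 0], [-1, 0, 0, 0, 0, 0, 0], [-1, 0, 0, 0, 0, 0, 0]]]'

```text
t: 6.47
ee_pos: [416.9, 182.9, 201.7]
orientation: [2.218, 2.224, 0.003]
ft_force: [0.7, 0.9, -0.7]
width: 87.7
grasp_force: 0.0
```

servo_tool --plan '[[[-1, -0.08, -0.03, -0.6, 0, 0, 0], [-1, 0, 0, -0.6, 0, 0, 0], [-1, 0, 0, -0.5, 0, 0, 0], [1, 0, 0, -0.25, 0, 0, 0], [1, 0, 0, 0, 0, 0, 0]]]'

```text
t: 6.88
ee_pos: [412.8, 181.2, 121.2]
orientation: [-2.218, -2.223, 0.004]
ft_force: [-0.2, -0.4, 0.5]
width: 78.1
grasp_force: 0.0
```

servo_tool --plan '[[[1, 0, 0, 0, 0, 0, 0], [1, 0, 0, 0, 0, 0, 0], [1, 0, 0, 0, 0, 0, 0], [1, 0, 0, 0, 0, 0, 0], [1, 0, 0, 0, 0, 0, 0]]]'

```text
t: 7.3
ee_pos: [412.8, 181.3, 123.8]
orientation: [2.218, 2.224, 0.002]
ft_force: [-0.5, -0.3, 0.2]
width: 44.5
grasp_force: 0.0
```

servo_tool --plan '[[[1, 0, 0, 0, 0, 0, 0], [1, 0, 0, 0, 0, 0, 0]]]'

```text
t: 7.47
ee_pos: [412.6, 181.3, 123.5]
orientation: [2.218, 2.224, 0.002]
ft_force: [1.6, 0.0, 1.5]
width: 31.1
grasp_force: 1.0
```

Width 31 mm, as expected for the 30 mm flange. Next: lift high and carry it to tray three's middle bay.

servo_tool --plan '[[[1, 0, 0, 0, 0, 0, 0], [1, 0, 0, 0.2, 0, 0, 0], [1, 0, 0, 0.5, 0, 0, 0], [1, 0, 0, 0.7, 0, 0, 0], [1, 0, 0, 0.7, 0, 0, 0]]]'

```text
t: 7.88
ee_pos: [411.3, 180.7, 207.6]
orientation: [-2.218, -2.223, 0.005]
ft_force: [0.7, -0.1, -2.3]
width: 29.2
grasp_force: 30.0
```

servo_tool --plan '[[[1, 0.15, -0.3, 0.5, 0, 0, 0], [1, 0.3, -0.6, 0.2, 0, 0, 0], [1, 0.35, -0.7, 0, 0, 0, 0], [1, 0.35, -0.75, 0, 0, 0, 0], [1, 0.35, -0.75, 0, 0, 0, 0]]]'

```text
t: 8.3
ee_pos: [472.2, 56.0, 235.7]
orientation: [-2.218, -2.225, 0.0]
ft_force: [0.2, 0.6, -1.8]
width: 29.2
grasp_force: 30.0
```

servo_tool --plan '[[[1, 0.35, -0.75, 0, 0, 0, 0], [1, 0.35, -0.75, 0, 0, 0, 0], [1, 0.35, -0.75, 0, 0, 0, 0], [1, 0.35, -0.75, 0, 0, 0, 0], [1, 0.35, -0.75, 0, 0, 0, 0]]]'

```text
t: 8.72
ee_pos: [542.1, -94.4, 235.2]
orientation: [-2.218, -2.223, 0.001]
ft_force: [1.4, 0.5, -2.3]
width: 29.3
grasp_force: 30.0
```

servo_tool --plan '[[[1, 0.35, -0.75, 0, 0, 0, 0], [1, 0.3, -0.65, 0, 0, 0, 0], [1, 0.2, -0.4, 0, 0, 0, 0], [1, 0.05, -0.1, 0, 0, 0, 0], [1, 0, 0, 0, 0, 0, 0]]]'

```text
t: 9.13
ee_pos: [578.1, -169.7, 234.9]
orientation: [-2.22, -2.222, 0.001]
ft_force: [0.5, 0.9, -2.4]
width: 29.3
grasp_force: 30.0
```

servo_tool --plan '[[[1, 0, 0, 0, 0, 0, 0], [1, 0, 0, 0, 0, 0, 0]]]'

```text
t: 9.3
ee_pos: [577.5, -167.6, 234.9]
orientation: [-2.217, -2.224, 0.001]
ft_force: [-0.3, -0.2, -2.7]
width: 29.3
grasp_force: 30.0
```

Run:
```python
from h import *
o=readout.get_obs();im=vision.get_image("wrist");cv2.imwrite("pics/w4.png",im[:,:,::-1]);print(o["ee_pos"],o["orientation"],o["width"])
```

```text
[ 577.45735438 -167.64606339  234.85755808] [-2.21678741e+00 -2.22389135e+00  8.98816703e-04] 29.309102711240982
```

View pics/w4.png

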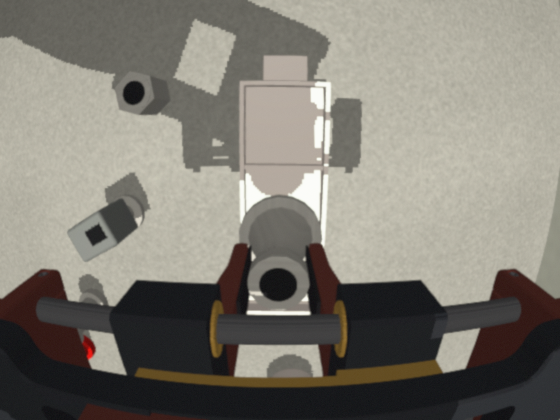

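The reducer is upright above the tray, with the rim corners at (240,81) and (330,81). The gauge housing's top is near (96,234), so I can measure its yaw while lowering.

Run:
```python
from h import *
np.set_printoptions(precision=1,suppress=True)
o=readout.get_obs();
for p,q in(((240,81),(403,127)),((330,81),(405,44))):print(pl(wray(p,o),20),tri(wray(p,o),ray("top",tc(*q))))
print("gauge",tri(wray((96,234),o),ray("top",tc(539,244)),ray("scene",sc(257,161))))
im=cv2.imread("pics/w4.png");c=im[170:290,50:170];cv2.imwrite("pics/g.png",cv2.resize(c,(600,600),interpolation=cv2.INTER_NEAREST))
```

```text
[542.  -55.6  20. ] (array([539.4, -55.4,   6.4]), np.float64(1.809022321280279))
[623.3 -54.9  20. ] (array([620. , -56.6,  31. ]), np.float64(1.571942836660447))
gauge (array([ 419.5, -180.9,   83.1]), np.float64(1.146213073713381))
```

View pics/g.png

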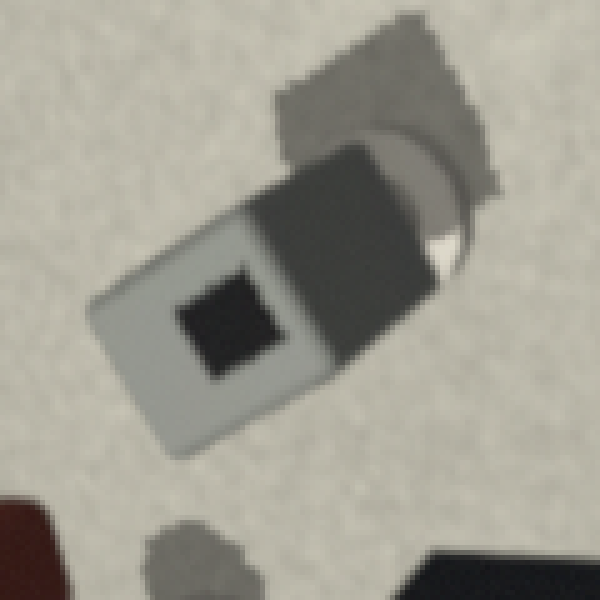

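servo_tool --plan '[[[1, 0.02, -0.2, -0.4, 0, 0, 0], [1, 0, 0, -0.6, 0, 0, 0], [1, 0, 0, -0.6, 0, 0, 0], [1, 0, 0, -0.5, 0, 0, 0], [1, 0, 0, -0.3, 0, 0, 0]]]'

```text
t: 9.77
ee_pos: [577.9, -175.4, 137.1]
orientation: [-2.215, -2.224, 0.002]
ft_force: [0.3, 0.6, -2.6]
width: 29.2
grasp_force: 30.0
```

servo_tool --plan '[[[1, 0, 0, -0.15, 0, 0, 0], [1, 0, 0, 0, 0, 0, 0], [1, 0, 0, 0, 0, 0, 0]]]'

```text
t: 10.02
ee_pos: [579.5, -176.6, 133.7]
orientation: [2.218, 2.224, 0.0]
ft_force: [0.1, -0.6, -2.2]
width: 29.0
grasp_force: 30.0
```

Gauge top face corners in the crop are (88,305), (243,203), (338,368) and (180,460). The socket sits off the face centre, so the grasp point comes from the corners instead.

servo_tool --plan '[[[1, 0, 0, -0.1, 0, 0, 0], [1, 0, 0, -0.03, 0, 0, 0], [1, 0, 0, 0, 0, 0, 0], [-0.4, 0, 0, 0, 0, 0, 0], [-1, 0, 0, 0, 0, 0, 0]]]'

```text
t: 10.43
ee_pos: [579.6, -177.0, 128.6]
orientation: [2.218, 2.223, 0.001]
ft_force: [-0.3, -0.2, -0.1]
width: 39.2
grasp_force: 0.0
```

servo_tool --plan '[[[-1, 0, 0, 0, 0, 0, 0], [-1, 0, 0, 0, 0, 0, 0], [-1, 0, 0, 0, 0, 0, 0], [-1, 0, 0, 0.3, 0, 0, 0], [-1, 0, 0, 0.6, 0, 0, 0]]]'

```text
t: 10.85
ee_pos: [577.6, -176.4, 162.4]
orientation: [-2.216, -2.221, 0.004]
ft_force: [0.6, -0.4, 0.7]
width: 72.3
grasp_force: 0.0
```

Run:
```python
from h import *
np.set_printoptions(precision=1,suppress=True)
o=dict(ee_pos=[577.457,-167.646,234.858],orientation=[-2.21678741e+00,-2.22389135e+00,8.98816703e-04])
P=np.array([pl(wray((50+x/5-.4,170+y/5-.4),o),84)[:2] for x,y in((88,305),(243,203),(338,368),(180,460))])
e=np.roll(P,-1,0)-P;print(P,np.hypot(*e.T),np.degrees(np.arctan2(e[:,1],e[:,0])),P.mean(0))
```

```text
[[ 388.4 -177.8]
 [ 426.7 -158.8]
 [ 440.9 -187.7]
 [ 402.9 -207.1]] [42.8 32.2 42.7 32.7] [  26.4  -63.8 -152.9  116.3] [ 414.7 -182.8]
```

servo_tool --plan '[[[-1, 0, 0, 0.8, 0, 0, 0], [-1, -0.4, 0, 0.3, 0, 0, 0.8], [-1, -0.7, 0, 0, 0, 0, 0.8], [-1, -0.8, -0.05, 0, 0, 0, 0.8], [-1, -0.8, -0.05, 0, 0, 0, 0.8]]]'

```text
t: 11.27
ee_pos: [470.4, -180.8, 209.1]
orientation: [1.881, 2.514, 0.001]
ft_force: [-0.4, 0.0, -0.5]
width: 87.7
grasp_force: 0.0
```

servo_tool --plan '[[[-1, -0.8, -0.05, 0, 0, 0, 0.8], [-1, -0.4, 0, 0, 0, 0, 0.8], [-1, -0.15, 0, 0, 0, 0, 0.48], [-1, 0, 0, 0, 0, 0, 0], [-1, 0, 0, 0, 0, 0, 0]]]'

```text
t: 11.68
ee_pos: [417.5, -183.1, 208.8]
orientation: [1.654, 2.669, 0.0]
ft_force: [-0.3, 0.6, -0.2]
width: 87.9
grasp_force: 0.0
```

Run:
```python
from h import *
o=readout.get_obs();im=vision.get_image("wrist");cv2.imwrite("pics/w5.png",im[:,:,::-1]);M=R.from_rotvec(o["orientation"]).as_matrix();print(o["t"],o["ee_pos"],np.degrees(np.arctan2(M[1,1],M[0,1])))
```

```text
11.6833 [ 417.54116048 -183.11718437  208.7675276 ] 26.431086037204043
```

View pics/w5.png

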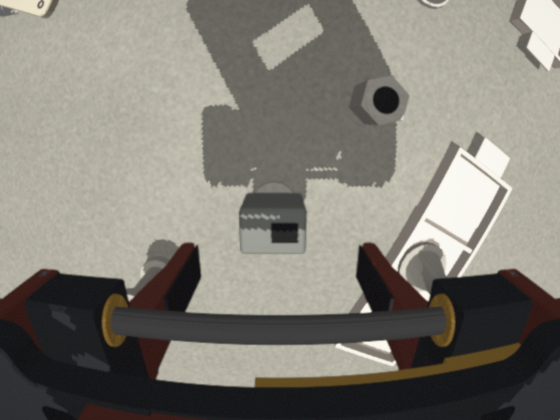

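Aligned with the gauge: its face is a straight rectangle at x 240–306, y 222–253. Next: descend and grip.

servo_tool --plan '[[[-1, -0.05, 0, -0.6, 0, 0, 0], [-1, 0, 0, -0.6, 0, 0, 0], [-1, 0, 0, -0.6, 0, 0, 0], [1, 0, 0, -0.3, 0, 0, 0], [1, 0, 0, -0.05, 0, 0, 0]]]'

```text
t: 12.15
ee_pos: [415.1, -182.4, 119.9]
orientation: [-1.651, -2.669, 0.001]
ft_force: [-0.6, -0.2, 0.8]
width: 78.0
grasp_force: 0.0
```

servo_tool --plan '[[[1, 0, 0, 0, 0, 0, 0], [1, 0, 0, 0, 0, 0, 0], [1, 0, 0, 0, 0, 0, 0], [1, 0, 0, 0, 0, 0, 0], [1, 0, 0, 0, 0, 0, 0]]]'

```text
t: 12.57
ee_pos: [415.4, -183.0, 122.7]
orientation: [1.651, 2.671, -0.0]
ft_force: [-1.0, -0.7, 4.7]
width: 46.1
grasp_force: 30.0
```

servo_tool --plan '[[[1, 0, 0, 0, 0, 0, 0], [1, 0, 0, 0, 0, 0, 0]]]'

```text
t: 12.73
ee_pos: [415.5, -183.1, 122.6]
orientation: [1.652, 2.671, 0.0]
ft_force: [-1.1, -0.4, 7.1]
width: 46.0
grasp_force: 30.0
```

servo_tool --plan '[[[1, 0, 0, 0.3, 0, 0, 0], [1, 0, 0, 0.6, 0, 0, 0], [1, 0, 0, 0.7, 0, 0, 0], [1, 0.1, 0.2, 0.7, 0, 0, 0], [1, 0.2, 0.4, 0.4, 0, 0, 0]]]'

```text
t: 13.15
ee_pos: [427.4, -159.6, 232.4]
orientation: [1.653, 2.668, 0.0]
ft_force: [1.2, 0.1, -0.4]
width: 45.8
grasp_force: 30.0
```

servo_tool --plan '[[[1, 0.3, 0.6, 0, 0, 0, 0], [1, 0.4, 0.7, 0, 0, 0, 0], [1, 0.4, 0.75, 0, 0, 0, 0], [1, 0.4, 0.75, 0, 0, 0, 0], [1, 0.4, 0.75, 0, 0, 0, 0]]]'

```text
t: 13.57
ee_pos: [503.4, -15.3, 230.1]
orientation: [1.653, 2.672, 0.0]
ft_force: [0.8, 0.0, -1.9]
width: 46.1
grasp_force: 30.0
```

servo_tool --plan '[[[1, 0.4, 0.75, 0, 0, 0, 0], [1, 0.4, 0.75, 0, 0, 0, 0], [1, 0.4, 0.75, 0, 0, 0, 0], [1, 0.4, 0.75, 0, 0, 0, 0], [1, 0.3, 0.7, 0, 0, 0, 0]]]'

```text
t: 13.98
ee_pos: [579.9, 133.0, 229.9]
orientation: [1.652, 2.672, 0.001]
ft_force: [0.3, -0.4, -1.9]
width: 46.0
grasp_force: 30.0
```

servo_tool --plan '[[[1, 0.15, 0.4, 0, 0, 0, 0], [1, 0.05, 0.2, 0, 0, 0, 0], [1, 0, 0, 0, 0, 0, 0], [1, 0, 0, 0, 0, 0, 0], [1, 0, 0, 0, 0, 0, 0]]]'

```text
t: 14.4
ee_pos: [586.3, 153.8, 229.6]
orientation: [-1.653, -2.671, 0.002]
ft_force: [-0.0, -0.6, -2.4]
width: 45.8
grasp_force: 30.0
```

servo_tool --plan '[[[1, 0.05, -0.2, -0.4, 0, 0, 0], [1, 0, 0, -0.6, 0, 0, 0], [1, 0, 0, -0.6, 0, 0, 0], [1, 0, 0, -0.5, 0, 0, 0], [1, 0, 0, -0.3, 0, 0, 0]]]'

```text
t: 14.82
ee_pos: [587.8, 145.3, 131.9]
orientation: [-1.653, -2.669, 0.004]
ft_force: [-0.7, 0.1, -2.1]
width: 46.3
grasp_force: 30.0
```

servo_tool --plan '[[[1, 0, 0, -0.1, 0, 0, 0], [1, 0, 0, 0, 0, 0, 0], [1, 0, 0, 0, 0, 0, 0]]]'

```text
t: 15.07
ee_pos: [589.6, 146.8, 130.6]
orientation: [1.653, 2.671, 0.001]
ft_force: [-1.1, 0.5, -2.1]
width: 45.7
grasp_force: 30.0
```

servo_tool --plan '[[[1, 0, 0, -0.08, 0, 0, 0], [1, 0, 0, 0, 0, 0, 0], [1, 0, 0, 0, 0, 0, 0], [-0.1, 0, 0, 0, 0, 0, 0], [-1, 0, 0, 0, 0, 0, 0]]]'

```text
t: 15.48
ee_pos: [589.6, 147.3, 127.4]
orientation: [1.652, 2.671, 0.001]
ft_force: [-0.3, 0.5, -0.4]
width: 51.9
grasp_force: 0.0
```

servo_tool --plan '[[[-1, 0, 0, 0, 0, 0, 0], [-1, 0, 0, 0, 0, 0, 0], [-1, 0, 0, 0, 0, 0, 0], [-1, 0, 0, 0.3, 0, 0, 0], [-1, 0, 0, 0.7, 0, 0, 0]]]'

```text
t: 15.9
ee_pos: [587.2, 146.7, 164.5]
orientation: [-1.65, -2.668, 0.007]
ft_force: [0.2, 0.7, -0.3]
width: 84.8
grasp_force: 0.0
```

servo_tool --plan '[[[-1, 0, 0, 0.9, 0, 0, 0], [-1, 0, 0, 0.3, 0, 0, 0]]]'

```text
t: 16.07
ee_pos: [591.0, 147.6, 219.7]
orientation: [1.65, 2.668, 0.007]
ft_force: [0.9, -0.2, 0.9]
width: 87.8
grasp_force: 0.0
```

Next is the valve at (451,71).

servo_tool --plan '[[[-1, -0.3, -0.2, 0, 0, 0, -0.8], [-1, -0.6, -0.3, 0, 0, 0, -0.8], [-1, -0.7, -0.4, 0, 0, 0, -0.8], [-1, -0.7, -0.4, 0, 0, 0, -0.8], [-1, -0.6, -0.3, 0, 0, 0, -0.8]]]'

```text
t: 16.48
ee_pos: [471.2, 82.3, 214.9]
orientation: [-2.095, -2.341, 0.001]
ft_force: [1.1, -0.8, 0.7]
width: 87.6
grasp_force: 0.0
```

servo_tool --plan '[[[-1, -0.45, -0.2, 0, 0, 0, -0.8], [-1, -0.15, -0.1, 0, 0, 0, -0.48], [-1, 0, 0, 0, 0, 0, 0], [-1, 0, 0, 0, 0, 0, 0], [-1, 0, 0, 0, 0, 0, 0]]]'

```text
t: 16.9
ee_pos: [450.2, 71.4, 215.1]
orientation: [2.217, 2.225, 0.002]
ft_force: [-0.5, 0.7, -0.1]
width: 87.8
grasp_force: 0.0
```

Run:
```python
from h import *
o=readout.get_obs();im=vision.get_image("wrist");cv2.imwrite("pics/w6.png",im[:,:,::-1]);print(o["t"],o["ee_pos"],o["orientation"])
m=(im.max(2)<60)[120:262,200:350].astype(np.uint8)
n,l,s,c=cv2.connectedComponentsWithStats(m)
for i in range(1,n):
    if s[i,4]>150:print(s[i]+[200,120,0,0,0],c[i]+[200,120])
```

```text
16.9 [450.19676475  71.44139917 215.14418236] [2.21653133e+00 2.22498274e+00 2.03891604e-03]
[ 257  193   50   55 2076] [281.46387283 220.49470135]
```

View pics/w6.png

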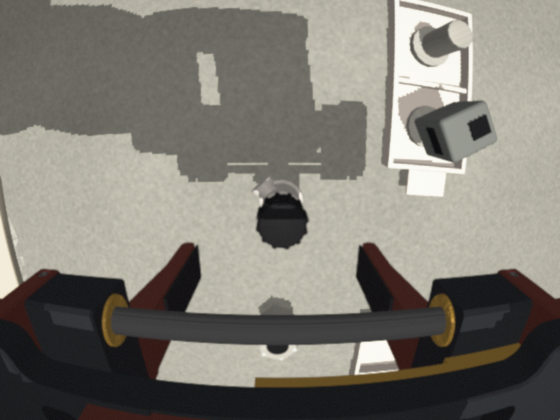

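The gauge and stub both stand in tray two, and the valve knob is centred between the fingers at (282,225). Descending to grip it.

servo_tool --plan '[[[-1, 0.02, 0, -0.6, 0, 0, 0], [-1, 0, 0, -0.6, 0, 0, 0], [-1, 0, 0, -0.6, 0, 0, 0], [1, 0, 0, -0.3, 0, 0, 0], [1, 0, 0, -0.1, 0, 0, 0]]]'

```text
t: 17.37
ee_pos: [449.6, 71.4, 124.6]
orientation: [-2.216, -2.224, 0.004]
ft_force: [-0.9, -0.4, 0.0]
width: 77.7
grasp_force: 0.0
```

servo_tool --plan '[[[1, 0, 0, 0, 0, 0, 0], [1, 0, 0, 0, 0, 0, 0], [1, 0, 0, 0, 0, 0, 0], [1, 0, 0, 0, 0, 0, 0], [1, 0, 0, 0, 0, 0, 0]]]'

```text
t: 17.78
ee_pos: [450.5, 71.3, 127.5]
orientation: [2.218, 2.224, 0.002]
ft_force: [-0.2, 0.2, -0.7]
width: 44.6
grasp_force: 0.0
```

servo_tool --plan '[[[1, 0, 0, 0, 0, 0, 0], [1, 0, 0, 0, 0, 0, 0], [1, 0, 0, 0, 0, 0, 0]]]'

```text
t: 18.03
ee_pos: [450.7, 71.3, 127.2]
orientation: [2.218, 2.223, 0.002]
ft_force: [1.0, -0.3, 5.3]
width: 35.3
grasp_force: 30.0
```

servo_tool --plan '[[[1, 0, 0, 0.3, 0, 0, 0], [1, 0, 0, 0.6, 0, 0, 0], [1, 0, 0, 0.7, 0, 0, 0], [1, 0.1, -0.2, 0.7, 0, 0, 0], [1, 0.2, -0.4, 0.4, 0, 0, 0]]]'

```text
t: 18.45
ee_pos: [461.4, 47.8, 236.6]
orientation: [-2.217, -2.226, -0.001]
ft_force: [1.4, 0.3, -3.5]
width: 35.9
grasp_force: 30.0
```

servo_tool --plan '[[[1, 0.25, -0.6, 0, 0, 0, 0], [1, 0.3, -0.7, 0, 0, 0, 0], [1, 0.3, -0.75, 0, 0, 0, 0], [1, 0.3, -0.75, 0, 0, 0, 0], [1, 0.3, -0.75, 0, 0, 0, 0]]]'

```text
t: 18.87
ee_pos: [519.4, -96.1, 234.2]
orientation: [-2.217, -2.223, 0.002]
ft_force: [0.6, 0.5, -3.0]
width: 35.2
grasp_force: 30.0
```

servo_tool --plan '[[[1, 0.3, -0.75, 0, 0, 0, 0], [1, 0.3, -0.75, 0, 0, 0, 0], [1, 0.3, -0.75, 0, 0, 0, 0], [1, 0.3, -0.75, 0, 0, 0, 0], [1, 0.3, -0.7, 0, 0, 0, 0]]]'

```text
t: 19.28
ee_pos: [579.4, -244.3, 233.7]
orientation: [-2.218, -2.222, 0.001]
ft_force: [0.0, 0.1, -2.3]
width: 35.6
grasp_force: 30.0
```

servo_tool --plan '[[[1, 0.2, -0.5, 0, 0, 0, 0], [1, 0.1, -0.3, 0, 0, 0, 0], [1, 0, -0.1, 0, 0, 0, 0], [1, 0, 0, 0, 0, 0, 0], [1, 0, 0, 0, 0, 0, 0]]]'

```text
t: 19.7
ee_pos: [591.0, -277.7, 234.1]
orientation: [-2.217, -2.223, 0.001]
ft_force: [-0.6, -0.1, -3.5]
width: 35.7
grasp_force: 30.0
```

servo_tool --plan '[[[1, 0, 0, 0, 0, 0, 0], [1, 0, 0, 0, 0, 0, 0]]]'

```text
t: 19.87
ee_pos: [591.6, -277.5, 234.7]
orientation: [-2.217, -2.225, 0.0]
ft_force: [-0.3, 0.2, -3.0]
width: 36.1
grasp_force: 30.0
```

I summed the rows too far. Correcting by dx -12 and dy +24 before lowering.

servo_tool --plan '[[[1, -0.3, 0.4, 0, 0, 0, 0], [1, 0, 0.2, -0.4, 0, 0, 0], [1, 0, 0, -0.6, 0, 0, 0], [1, 0, 0, -0.5, 0, 0, 0], [1, 0, 0, -0.5, 0, 0, 0]]]'

```text
t: 20.28
ee_pos: [579.9, -253.7, 154.3]
orientation: [2.217, 2.225, 0.0]
ft_force: [0.6, 0.7, -4.1]
width: 35.9
grasp_force: 30.0
```

servo_tool --plan '[[[1, 0, 0, -0.3, 0, 0, 0], [1, 0, 0, -0.15, 0, 0, 0], [1, 0, 0, 0, 0, 0, 0], [1, 0, 0, 0, 0, 0, 0]]]'

```text
t: 20.62
ee_pos: [580.3, -254.8, 137.2]
orientation: [2.218, 2.224, 0.0]
ft_force: [0.1, -0.2, -3.0]
width: 35.3
grasp_force: 30.0
```

servo_tool --plan '[[[1, 0, 0.02, -0.1, 0, 0, 0], [1, 0, 0, -0.03, 0, 0, 0], [1, 0, 0, 0, 0, 0, 0], [-0.2, 0, 0, 0, 0, 0, 0], [-1, 0, 0, 0, 0, 0, 0]]]'

```text
t: 21.03
ee_pos: [580.5, -254.3, 132.3]
orientation: [2.218, 2.223, 0.001]
ft_force: [0.8, 0.7, 0.0]
width: 45.9
grasp_force: 0.0
```

servo_tool --plan '[[[-1, 0, 0, 0, 0, 0, 0], [-1, 0, 0, 0, 0, 0, 0], [-1, 0, 0, 0, 0, 0, 0], [-1, 0, 0, 0.3, 0, 0, 0], [-1, 0, 0, 0.7, 0, 0, 0]]]'

```text
t: 21.45
ee_pos: [578.0, -253.2, 169.2]
orientation: [-2.214, -2.22, 0.004]
ft_force: [-0.7, -0.1, 0.1]
width: 78.7
grasp_force: 0.0
```

servo_tool --plan '[[[-1, 0, 0, 0.9, 0, 0, 0], [-1, -0.3, 0, 0.1, 0, 0, 0], [-1, -0.6, -0.1, 0, 0, 0, 0], [-1, -0.9, -0.2, 0, 0, 0, 0], [-1, -0.9, -0.2, 0, 0, 0, 0]]]'

```text
t: 21.87
ee_pos: [471.2, -273.9, 212.5]
orientation: [2.216, 2.225, 0.001]
ft_force: [-0.0, -0.5, -0.4]
width: 87.8
grasp_force: 0.0
```

servo_tool --plan '[[[-1, -0.9, -0.2, 0, 0, 0, 0], [-1, -0.9, -0.2, 0, 0, 0, 0], [-1, -0.8, -0.2, 0, 0, 0, 0], [-1, -0.5, -0.1, 0, 0, 0, 0], [-1, -0.2, -0.1, 0, 0, 0, 0]]]'

```text
t: 22.28
ee_pos: [337.2, -305.8, 212.0]
orientation: [-2.22, -2.222, 0.0]
ft_force: [0.6, -0.3, 0.4]
width: 87.6
grasp_force: 0.0
```

servo_tool --plan '[[[-1, 0, 0, 0, 0, 0, 0], [-1, 0, 0, 0, 0, 0, 0], [-1, 0, 0, 0, 0, 0, 0]]]'

```text
t: 22.53
ee_pos: [341.3, -306.4, 211.9]
orientation: [2.217, 2.223, 0.0]
ft_force: [-0.2, -0.3, 0.1]
width: 87.6
grasp_force: 0.0
```

Run:
```python
from h import *
o=readout.get_obs();im=vision.get_image("wrist");cv2.imwrite("pics/w7.png",im[:,:,::-1]);print(o["t"],o["ee_pos"],o["orientation"])
```

```text
22.5333 [ 341.28248351 -306.4221847   211.88226187] [2.21718251e+00 2.22340209e+00 3.11165190e-04]
```

View pics/w7.png

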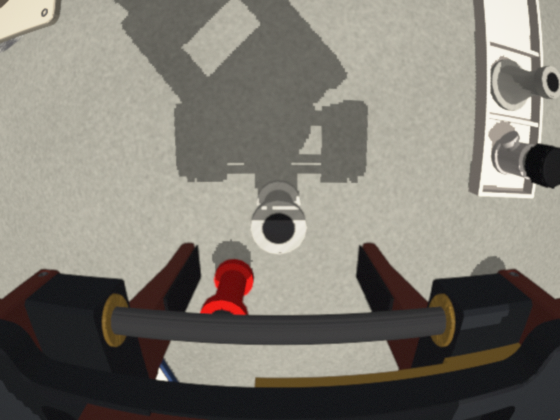

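The grey nipple's bore is centred at (278,228), clear of the red one at (225,300). The reducer and valve stand in tray three. Descending to grip the nipple.

servo_tool --plan '[[[-1, 0, 0, -0.6, 0, 0, 0], [-1, 0, 0, -0.6, 0, 0, 0], [-1, 0, 0, -0.6, 0, 0, 0], [1, 0, 0, -0.3, 0, 0, 0], [1, 0, 0, -0.03, 0, 0, 0]]]'

```text
t: 23.0
ee_pos: [340.1, -304.9, 124.0]
orientation: [-2.214, -2.223, 0.0]
ft_force: [0.1, 0.5, -0.6]
width: 77.7
grasp_force: 0.0
```

servo_tool --plan '[[[1, 0, 0, 0, 0, 0, 0], [1, 0, 0, 0, 0, 0, 0], [1, 0, 0, 0, 0, 0, 0], [1, 0, 0, 0, 0, 0, 0], [1, 0, 0, 0, 0, 0, 0]]]'

```text
t: 23.42
ee_pos: [340.3, -306.4, 127.1]
orientation: [2.218, 2.223, 0.0]
ft_force: [-0.2, 0.4, -0.3]
width: 44.8
grasp_force: 0.0
```

servo_tool --plan '[[[1, 0, 0, 0, 0, 0, 0], [1, 0, 0, 0, 0, 0, 0], [1, 0, 0, 0, 0, 0, 0]]]'

```text
t: 23.67
ee_pos: [340.4, -306.4, 126.9]
orientation: [2.218, 2.223, 0.0]
ft_force: [1.2, -0.0, 6.5]
width: 39.1
grasp_force: 30.0
```

servo_tool --plan '[[[1, 0, 0, 0.3, 0, 0, 0], [1, 0, 0, 0.6, 0, 0, 0], [1, 0, 0, 0.7, 0, 0, 0], [1, 0.1, 0.09, 0.7, 0, 0, 0], [1, 0.3, 0.26, 0.4, 0, 0, 0]]]'

```text
t: 24.08
ee_pos: [355.5, -292.7, 236.4]
orientation: [2.22, 2.221, -0.001]
ft_force: [0.2, -0.9, -2.8]
width: 39.4
grasp_force: 30.0
```

servo_tool --plan '[[[1, 0.6, 0.525, 0, 0, 0, 0], [1, 0.6, 0.525, 0, 0, 0, 0], [1, 0.6, 0.525, 0, 0, 0, 0], [1, 0.6, 0.525, 0, 0, 0, 0], [1, 0.6, 0.525, 0, 0, 0, 0]]]'

```text
t: 24.5
ee_pos: [476.4, -185.7, 234.0]
orientation: [-2.218, -2.223, 0.001]
ft_force: [-0.6, -1.0, -2.2]
width: 39.3
grasp_force: 30.0
```

servo_tool --plan '[[[1, 0.6, 0.525, 0, 0, 0, 0], [1, 0.6, 0.525, 0, 0, 0, 0], [1, 0.6, 0.525, 0, 0, 0, 0], [1, 0.45, 0.4, 0, 0, 0, 0], [1, 0.25, 0.2, 0, 0, 0, 0]]]'

```text
t: 24.92
ee_pos: [577.4, -98.1, 233.8]
orientation: [-2.217, -2.226, -0.0]
ft_force: [0.5, -0.5, -1.8]
width: 39.2
grasp_force: 30.0
```

servo_tool --plan '[[[1, 0.07, 0.07, 0, 0, 0, 0], [1, 0, 0, 0, 0, 0, 0], [1, 0, 0, 0, 0, 0, 0], [1, 0, 0, 0, 0, 0, 0], [1, 0, 0, 0, 0, 0, 0]]]'

```text
t: 25.33
ee_pos: [577.8, -98.2, 234.3]
orientation: [-2.22, -2.222, 0.001]
ft_force: [-0.3, -0.5, -2.4]
width: 38.9
grasp_force: 30.0
```

Over the tab bay. Lower to 132.

servo_tool --plan '[[[1, 0.03, 0, -0.4, 0, 0, 0], [1, 0, 0, -0.6, 0, 0, 0], [1, 0, 0, -0.6, 0, 0, 0], [1, 0, 0, -0.5, 0, 0, 0], [1, 0, 0, -0.3, 0, 0, 0]]]'

```text
t: 25.75
ee_pos: [578.5, -97.8, 136.4]
orientation: [-2.218, -2.221, 0.002]
ft_force: [-0.1, 0.2, -2.9]
width: 39.7
grasp_force: 30.0
```

servo_tool --plan '[[[1, 0, 0, -0.05, 0, 0, 0], [1, 0, 0, 0, 0, 0, 0], [1, 0, 0, 0, 0, 0, 0]]]'

```text
t: 26.0
ee_pos: [580.5, -97.6, 137.2]
orientation: [2.218, 2.223, 0.001]
ft_force: [0.3, -0.1, -2.0]
width: 39.1
grasp_force: 30.0
```

servo_tool --plan '[[[1, 0, 0, -0.1, 0, 0, 0], [1, 0, 0, -0.03, 0, 0, 0], [1, 0, 0, 0, 0, 0, 0], [-0.1, 0, 0, 0, 0, 0, 0], [-1, 0, 0, 0, 0, 0, 0]]]'

```text
t: 26.42
ee_pos: [580.4, -97.3, 131.7]
orientation: [2.218, 2.224, 0.001]
ft_force: [0.8, -0.4, -0.3]
width: 49.6
grasp_force: 0.0
```

servo_tool --plan '[[[-1, 0, 0, 0, 0, 0, 0], [-1, 0, 0, 0, 0, 0, 0], [-1, 0, 0, 0, 0, 0, 0], [-1, 0, 0, 0.3, 0, 0, 0], [-1, 0, 0, 0.7, 0, 0, 0]]]'

```text
t: 26.83
ee_pos: [578.0, -96.9, 169.1]
orientation: [-2.215, -2.22, 0.006]
ft_force: [-0.1, -0.7, 0.5]
width: 82.5
grasp_force: 0.0
```

servo_tool --plan '[[[-1, 0, 0, 0.9, 0, 0, 0], [-1, -0.4, 0, 0.8, 0, 0, 0], [-1, -0.8, 0, 0.5, 0, 0, 0], [-1, -1, 0, 0, 0, 0, 0], [-1, -1, 0, 0, 0, 0, 0]]]'

```text
t: 27.25
ee_pos: [451.6, -97.3, 261.3]
orientation: [2.215, 2.222, 0.004]
ft_force: [-0.8, 0.2, 0.0]
width: 87.7
grasp_force: 0.0
```

servo_tool --plan '[[[-1, -0.8, 0, 0, 0, 0, 0], [-1, -0.4, 0, 0, 0, 0, 0], [-1, 0, 0, 0, 0, 0, 0], [-1, 0, 0, 0, 0, 0, 0], [-1, 0, 0, 0, 0, 0, 0]]]'

```text
t: 27.67
ee_pos: [405.4, -97.5, 260.0]
orientation: [2.217, 2.222, 0.002]
ft_force: [-0.5, 0.2, -0.5]
width: 88.1
grasp_force: 0.0
```

Run:
```python
from h import *
o=readout.get_obs();print(o["t"],o["ee_pos"])
a=vision.get_image("top")[130:300,160:450,::-1];b=vision.get_image("scene")[150:330,170:420,::-1]
cv2.imwrite("pics/fin.png",np.vstack([cv2.resize(a,(500,293)),cv2.resize(b,(500,300))]))
```

```text
27.6667 [405.42026655 -97.51630179 259.96064648]
```

View pics/fin.png

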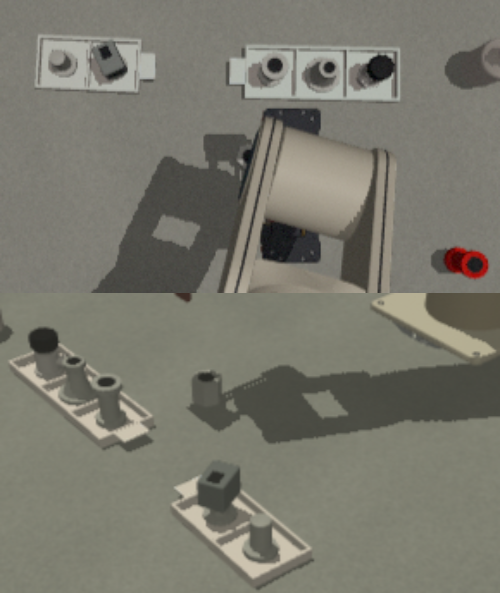

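All five fittings stand upright in their own bays, the bystanders haven't moved, and the arm is clear. Handing in.

```bash
python3 -c "
from workcell import close_job
print(close_job())"
```

```text
the job is handed in; nothing more can be done
None
```

I handed the job in at about 28 s of the 128 s allowed: in the last pictures all five fittings stood upright in their assigned bays and the hex coupling, bottle and wrench were left alone; the hand-in returned no verdict.

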